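# Roll call: stroke the tabs over

## Robot

A 6-joint arm with a two-finger parallel gripper is mounted at the origin on the work surface. World frame = base frame: x ahead of the robot, y to its left, z up, the work surface at z = 0. Lengths are in m, angles in rad, forces in N, time in s.
With the tool pointing down it reaches from about 0.275 to 0.775 m from the base axis. Payload 14.6 kg.
Tool frame: the origin (TCP) lies at the very end of the fingers, on their centre line; the grasp point (between the pads) lies 19 mm behind it (r.grip_depth is the distance from the TCP to the grasp point, in m); z points along the fingers, y is the line along which they close (so a half turn about z gives the same grasp; the last joint's range is limited). The gripper opens to 85 mm and grips with 20 to 120 N. Pads are 22 mm wide; open, the fingers measure 114 mm over their backs; the gripper's body (76 mm by 85 mm) begins 54 mm behind the grasp point. The pads swing forward as they close: fully open they stand 13 mm farther back than shut.
Start: joints at [1.152, 0.263, -0.048, 1.259, 0, 1.415], TCP at [0.137, 0.507, 0.231] pointing down, gripper open.
Joint ranges: [-2.65, 2.65], [-0.89, 1.7], [-1.18, 1.37], [-2.13, 2.11], [-1.35, 1.29], [-3.14, 3.14]. Speed limits (rad/s): [1.89, 1.89, 2.57, 2.79, 3.14, 3.14].

## Interface

Orientations are given as a unit quaternion [x, y, z, w].
In Python, from plant import r gives the robot as it stands.
- The arm moves only by the tool servo_tool, never from a script. Its argument "steps" is a list of rows, each an object with "dp": the shift along the tool's x, y, z in units of 150 mm (1.0 is 150 mm), a list of three; "yaw": the turn about the tool's z in units of 0.5 rad (1.0 is 0.5 rad). A call has 1 to 5 rows; each row is the pose to reach, as a shift and turn from the pose commanded when the call began, along the tool's axes at that moment; what a row does not reach only later rows make up. A row lasts 1/10 s, in which the tool goes at most 50 mm and 8.59 degrees, less where a joint would pass 70% of its speed; a pose out of reach is approached as far as the arm can. A call with a number of a shift or a turn outside -1 to 1 is refused whole. A call with a gripper value outside its range is refused whole. "jaw" is the finger opening in mm, from 0 to 85.4, set as the call begins (left out, the last holds). The fingers move at their own pace and stop on an object; the grip force is fixed at half the most. Time passes only in rows, so rows that repeat a pose let the fingers close. It gives the time, the measured TCP pose, the force, the opening and the grip force at its end, in the units of the state.
- r.get_obs(): the state, without advancing time (a new reading comes with each control period).
- r.capture(name): name is "scene" or "top" or "wrist"; returns the picture (480x640x3 uint8, red, green, blue); there is no depth.
- r.camera_params(name): a dict with "fx", "fy", "cx", "cy" (pixels), "R" (3x3) and "t" (3): a world point X has camera coordinates R X + t; the wrist camera has in their place "mount" (4x4, takes a point from camera to tool coordinates, whose origin is the TCP and whose axes are the flange's). Camera axes: x right, y down, z forward; pixel columns grow to the right and rows downward; lengths in m; the calibration is good to about 2 mm. A picture is of the moment at which its call begins: read the wrist's pose just before it. camera_params takes no time and is no camera call.
- r.job_done(): hands the job in; it is judged then, once.
The state is a dict: "clock": time; "q": joint angles; "dq": joint speeds; "joint_efforts": joint torques, N m; "tool_pos": TCP position; "orientation": TCP orientation; "force": force on the tool from outside, world axes, zero at the start; "torque": the same for the moment, N m; "width": finger opening in m; "gripper_force": force on a finger pad.
Only numpy, scipy, OpenCV 4.12 (cv2) and the standard library are available. Lean on these libraries where they do the work, as an engineer would, in place of code of your own. Each camera call takes 0.05 s, during which the arm holds its last target. There are 200 camera calls.

## Task

The yellow boat's divers are all back: starting at the red dot, run your fingertips lightly along the arched row of the board with the yellow tabs, so that they tip over one after another, in order, and all five lie flat away from the dot. Only stroke the tabs: do not pinch or press them hard, and do not shove or lift the board. Leave the board with the blue tabs and the other things on the desk as they are.

Things in the scene. Friction and masses are not known exactly. Their poses are not given: they have to be found in the camera images.
- yellow: Board to work on: arched wooden foot with five yellow tabs, loose, 1 kg, 18 mm thick, 44 mm wide, middle line an arc of 130 mm radius. Origin on the desk; z up; arc centre at (-113, 0) mm: a row point at angle a is (130 cos a - 113, 130 sin a) mm. Tab hinges at a = -0.74, -0.37, 0, 0.37, 0.74 rad (tabs 1 to 5; row runs to +y); red dot at a = -0.97.
- yellow_dot (a point): Red disc, 18 mm across, on top of the yellow-tabbed board's foot (18 mm above the desk) at the end where the row starts, before tab 1.
- yellow_row1 (a point): Middle of the hinge pin of yellow tab 1 (tab 1 is next to the red dot), 24 mm above the desk; the pin is level and lies across the row.
- yellow_row2 (a point): Middle of the hinge pin of yellow tab 2 (tab 1 is next to the red dot), 24 mm above the desk; the pin is level and lies across the row.
- yellow_row3 (a point): Middle of the hinge pin of yellow tab 3 (tab 1 is next to the red dot), 24 mm above the desk; the pin is level and lies across the row.
- yellow_row4 (a point): Middle of the hinge pin of yellow tab 4 (tab 1 is next to the red dot), 24 mm above the desk; the pin is level and lies across the row.
- yellow_row5 (a point): Middle of the hinge pin of yellow tab 5 (tab 1 is next to the red dot), 24 mm above the desk; the pin is level and lies across the row.
- yellow_tab1 (a joint): Yellow tab 1: flap 24 mm wide (across the row), 4 mm thick, 33 mm tall from its pin, 15 g. 0 rad: leaning 0.26 rad back towards the dot, top 56 mm above the desk; 0.26: upright; 1.83: lying flat away from the dot, upper face 26 mm above the desk. Swings freely (far under 1 N): past upright it falls over by itself, before that it falls back.
- yellow_tab2 (a joint): Yellow tab 2: flap 24 mm wide (across the row), 4 mm thick, 33 mm tall from its pin, 15 g. 0 rad: leaning 0.26 rad back towards the dot, top 56 mm above the desk; 0.26: upright; 1.83: lying flat away from the dot, upper face 26 mm above the desk. Swings freely (far under 1 N): past upright it falls over by itself, before that it falls back.
- yellow_tab3 (a joint): Yellow tab 3: flap 24 mm wide (across the row), 4 mm thick, 33 mm tall from its pin, 15 g. 0 rad: leaning 0.26 rad back towards the dot, top 56 mm above the desk; 0.26: upright; 1.83: lying flat away from the dot, upper face 26 mm above the desk. Swings freely (far under 1 N): past upright it falls over by itself, before that it falls back.
- yellow_tab4 (a joint): Yellow tab 4: flap 24 mm wide (across the row), 4 mm thick, 33 mm tall from its pin, 15 g. 0 rad: leaning 0.26 rad back towards the dot, top 56 mm above the desk; 0.26: upright; 1.83: lying flat away from the dot, upper face 26 mm above the desk. Swings freely (far under 1 N): past upright it falls over by itself, before that it falls back.
- yellow_tab5 (a joint): Yellow tab 5: flap 24 mm wide (across the row), 4 mm thick, 33 mm tall from its pin, 15 g. 0 rad: leaning 0.26 rad back towards the dot, top 56 mm above the desk; 0.26: upright; 1.83: lying flat away from the dot, upper face 26 mm above the desk. Swings freely (far under 1 N): past upright it falls over by itself, before that it falls back.
- blue: Bystander: another boat's board, of the same shape, size and axes as the yellow one, with five blue tabs and a red dot too. Loose, 1 kg. Origin on the desk surface.
- blue_tab1 (a joint): Blue tab 1, the same as the yellow ones: 0 rad standing, 1.83 lying over. Stays standing.
- blue_tab2 (a joint): Blue tab 2, the same as the yellow ones: 0 rad standing, 1.83 lying over. Stays standing.
- blue_tab3 (a joint): Blue tab 3, the same as the yellow ones: 0 rad standing, 1.83 lying over. Stays standing.
- blue_tab4 (a joint): Blue tab 4, the same as the yellow ones: 0 rad standing, 1.83 lying over. Stays standing.
- blue_tab5 (a joint): Blue tab 5, the same as the yellow ones: 0 rad standing, 1.83 lying over. Stays standing.
- torch: Bystander: small black dive torch with an orange band standing on its lens end, 66 mm tall, 34 mm across at the foot, in the hollow of the yellow board's arch, about 60 to 70 mm from the middle of the row. Loose. Origin: centre of its underside.
- jar: Bystander: small jar with a blue cap, 55 mm tall, 40 mm across, in the hollow of the blue board's arch. Loose. Origin: centre of its underside.
- mug: Bystander: blue mug, 90 mm tall, 80 mm across, loose, towards the far edge. Origin: centre of its underside.
- postcards: Bystander: pile of green postcards, 105 x 150 x 14 mm, loose, towards the far edge. Origin: centre of its underside.
- tape: Bystander: roll of clear tape lying flat, 76 mm across, 22 mm high, loose, towards the far edge. Origin: centre of its underside.
- books: Bystander: three books in a pile, 110 x 150 x 49 mm, loose, towards the far edge. Origin: centre of its underside.

How it is judged:
On the way, in this order (a step that is already met when the one before it is completed fails the run):
1. yellow tab 1 has been tipped past upright, away from the dot, before the tabs after it (value of joint yellow_tab1 above 0.6 rad).
2. yellow tab 2 has been tipped past upright, away from the dot, before the tabs after it (value of joint yellow_tab2 above 0.6 rad).
3. yellow tab 3 has been tipped past upright, away from the dot, before the tabs after it (value of joint yellow_tab3 above 0.6 rad).
4. yellow tab 4 has been tipped past upright, away from the dot, before the tabs after it (value of joint yellow_tab4 above 0.6 rad).
5. yellow tab 5 has been tipped past upright, away from the dot (value of joint yellow_tab5 above 0.6 rad).
At the end, for the whole second after the job is handed in: All five yellow tabs lie over (each joint above 1.7 rad of 1.83), having gone over in order from the dot; all blue tabs still stand (below 0.2 rad); the yellow board is at rest within 30 mm, the blue one within 20 mm, of where it began (value of joint each of yellow_tab1, yellow_tab2, yellow_tab3, yellow_tab4, yellow_tab5 above 1.7 rad and value of joint each of blue_tab1, blue_tab2, blue_tab3, blue_tab4, blue_tab5 below 0.2 rad and linear speed of yellow below 0.02 m/s and distance of yellow from where it was at the start of the episode below 0.03 m and distance of blue from where it was at the start of the episode below 0.02 m); the robot touches nothing.
It fails at once if a blue tab is tipped upright or over (value of joint any of blue_tab1, blue_tab2, blue_tab3, blue_tab4, blue_tab5 above 0.26 rad).
It fails at once if the blue board is shifted by more than 20 mm (distance of blue from where it was at the start of the episode above 0.02 m).
It fails at once if the yellow board is shoved more than 30 mm or lifted more than 10 mm (distance of yellow from where it was at the start of the episode above 0.03 m or height (world z) of yellow above 0.01 m).
It fails at once if the yellow board or its tabs are pressed or pinched with more than 15 N (contact force between yellow and the fingers above 15 N or contact force between yellow and the arm above 15 N).
It fails at once if another thing on the desk is moved by more than 30 mm or tipped over (distance of any of torch, jar, mug, postcards, tape, books from where it was at the start of the episode above 0.03 m or angle between any of torch, jar, mug, postcards, tape, books's own z axis and vertical above 0.5 rad).
It also fails if it takes over 48 s, if anything falls off the work surface, if the arm or the gripper's body presses on something with over 40 N, if the wrist force passes 120 N, or if a joint passes its speed limit or range.

## Working session

There is one attempt and no reset: what is moved stays moved. The work goes in short steps, Python scripts to look and compute and a tool call to move; the robot and the scene stay as the last step left them, time stands still between calls to the robot, and variables do not carry over. Pictures are saved under pics/ and viewed, at most 10 in all, crops included, and the job is handed in when it is done.

Besides the shell and the picture viewer there is one more tool, called in YAML: its name, and indented under it one key for each argument. servo_tool: Moves the arm, as the interface text tells. Its arguments: {"type":"object","properties":{"steps":{"type":"array"},"jaw":{"type":"number"}},"required":["steps"]}

```bash
mkdir -p pics
python3 - <<'E'
from plant import r
import cv2
for n in("top","scene"):
    cv2.imwrite(f"pics/{n}0.png",r.capture(n)[:,:,::-1])
o=r.get_obs();print(o['clock'],o['tool_pos'],o['orientation'],o['width'])
p=r.camera_params("top");print(p)
E
```

```text
0.1 [0.13681576 0.50663278 0.23088112] [ 1.31529726e-01  9.91312128e-01 -4.29978575e-04 -1.07532727e-04] 0.08540468511644429
{'fx': 474.9943416827371, 'fy': 474.9943416827371, 'cx': 324.334823995548, 'cy': 242.74526244220888, 'R': array([[-0.02310891, -0.99909887, -0.03560091],
       [-0.98295264,  0.02920373, -0.18152481],
       [ 0.18240092,  0.03079917, -0.98274173]]), 't': array([0.01960274, 0.58739909, 0.75331876])}
```

View pics/top0.png

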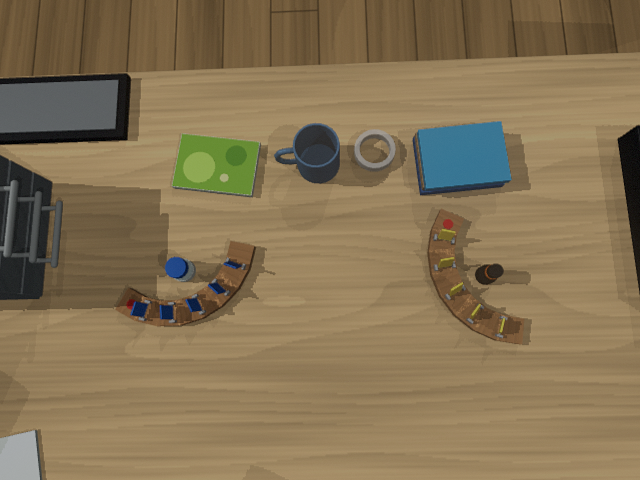

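View pics/scene0.png

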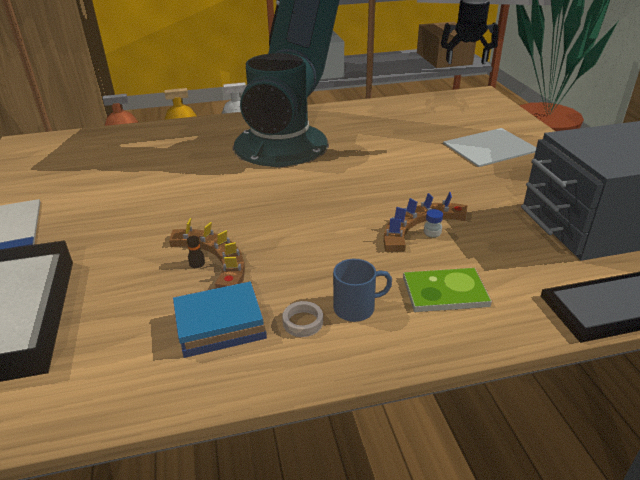

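The top view shows the yellow board at right: dot at (448,224), tabs running down to (503,325), torch in the hollow at (490,273), and books above the dot. The scene view agrees, with all the tabs standing.

```bash
cat > h.py <<'E'
import cv2,numpy as np
from plant import r
A=np.array([-.74,-.37,0,.37,.74])
def ray(p,uv,z):
    C=-p['R'].T@p['t']; d=p['R'].T@np.array([(uv[0]-p['cx'])/p['fx'],(uv[1]-p['cy'])/p['fy'],1])
    return (C+d*(z-C[2])/d[2])[:2]
def blobs(hsv,lo,hi,box,amin):
    m=cv2.inRange(hsv,lo,hi); k=np.zeros_like(m); x0,y0,x1,y1=box; k[y0:y1,x0:x1]=m[y0:y1,x0:x1]
    n,_,s,c=cv2.connectedComponentsWithStats(k)
    return [(c[i],s[i,4]) for i in range(1,n) if s[i,4]>=amin]
E
python3 - <<'E'
from h import *
loc=lambda a,R=.130:np.c_[R*np.cos(a)-.113,R*np.sin(a)]
tan=np.c_[-np.sin(A),np.cos(A)]
L=np.r_[loc(np.array([-.97])),loc(A)-.0042*tan]
for n,box in(("top",(425,205,535,350)),("scene",(160,210,250,292))):
    im=cv2.imread(f"pics/{n}0.png");hsv=cv2.cvtColor(im,cv2.COLOR_BGR2HSV);p=r.camera_params(n)
    y=blobs(hsv,(22,140,90),(34,255,255),box,12); d=blobs(hsv,(0,190,90),(6,255,255),box,15)
    print(n,[(c.round(1).tolist(),int(s)) for c,s in y],[(c.round(1).tolist(),int(s)) for c,s in d])
    D=max(d,key=lambda t:t[1])[0]
    Y=sorted([c for c,s in y],key=lambda c:c[1]*(1 if n=="top" else -1))
    if len(Y)!=5: continue
    W=np.array([ray(p,D,.018)]+[ray(p,c,.040) for c in Y])
    H=(L-L.mean(0)).T@(W-W.mean(0));th=np.arctan2(H[0,1]-H[1,0],H[0,0]+H[1,1])
    R=np.array([[np.cos(th),-np.sin(th)],[np.sin(th),np.cos(th)]]);t=W.mean(0)-R@L.mean(0)
    print("W",W.round(4).tolist());print("th",th,"t",t,"res mm",((L@R.T+t-W)*1e3).round(1).tolist())
    np.savez(n+".npz",th=th,t=t)
E
```

```text
top [([446.0, 234.2], 139), ([445.7, 261.8], 120), ([455.7, 288.6], 84), ([475.1, 311.0], 54), ([501.6, 325.7], 44)] []Traceback (most recent call last):
  File "<stdin>", line 9, in <module>
ValueError: max() iterable argument is empty
```

```bash
cat > fit.py <<'E'
from h import *
import sys
loc=lambda a,R=.130:np.c_[R*np.cos(a)-.113,R*np.sin(a)]
tan=np.c_[-np.sin(A),np.cos(A)]
L=np.r_[loc(np.array([-.97])),loc(A)-.0042*tan]
for n,box in(("top",(425,205,535,350)),("scene",(160,210,250,292))):
    im=cv2.imread(f"pics/{n}0.png");hsv=cv2.cvtColor(im,cv2.COLOR_BGR2HSV);p=r.camera_params(n)
    y=blobs(hsv,(22,140,90),(34,255,255),box,12); d=blobs(hsv,(0,170,100),(4,255,255),box,15)+blobs(hsv,(170,150,90),(180,255,255),box,15)
    print(n,[(c.round(1).tolist(),int(s)) for c,s in y],[(c.round(1).tolist(),int(s)) for c,s in d], hsv[224,448],hsv[279,228])
    Y=sorted([c for c,s in y],key=lambda c:c[1]*(1 if n=="top" else -1))
    if len(Y)!=5 or not d: continue
    D=max(d,key=lambda t:t[1])[0]
    W=np.array([ray(p,D,.018)]+[ray(p,c,.040) for c in Y])
    H=(L-L.mean(0)).T@(W-W.mean(0));th=np.arctan2(H[0,1]-H[1,0],H[0,0]+H[1,1])
    R=np.array([[np.cos(th),-np.sin(th)],[np.sin(th),np.cos(th)]]);t=W.mean(0)-R@L.mean(0)
    print("W",W.round(4).tolist());print("th",th,"t",t,"res mm",((L@R.T+t-W)*1e3).round(1).tolist())
    np.savez(n+".npz",th=th,t=t)
E
python3 fit.py
```

```text
top [([446.0, 234.2], 139), ([445.7, 261.8], 120), ([455.7, 288.6], 84), ([475.1, 311.0], 54), ([501.6, 325.7], 44)] [([447.6, 223.6], 73)] [  2 185 145] [ 14 134 133]
W [[0.6225, -0.2143], [0.5991, -0.2051], [0.5512, -0.2012], [0.5053, -0.2149], [0.4671, -0.2441], [0.4421, -0.2856]]
th 2.0763193350035944 t [ 0.50969357 -0.23181302] res mm [[0.2, -0.1], [-0.4, -0.1], [-0.2, -0.1], [-0.2, -0.0], [0.1, -0.1], [0.5, 0.4]]
scene [([187.8, 225.8], 43), ([207.2, 229.0], 75), ([221.7, 236.9], 94), ([230.1, 247.8], 111), ([230.3, 261.4], 108)] [([228.2, 278.0], 35)] [ 18 129 154] [  2 206 155]
W [[0.6214, -0.2143], [0.5963, -0.2052], [0.5487, -0.201], [0.5034, -0.2149], [0.4645, -0.2439], [0.4405, -0.2856]]
th 2.07736668323774 t [ 0.50760638 -0.23181618] res mm [[-0.8, -0.0], [0.3, 0.1], [0.2, -0.2], [-0.4, 0.0], [0.7, -0.3], [0.1, 0.4]]
```

```bash
cat > nx.py <<'E'
import sys,numpy as np
from scipy.spatial.transform import Rotation as Ro
from plant import r
th,t=2.077,np.array([.5087,-.2318])
def P(a,z): 
    l=np.array([.13*np.cos(a)-.113,.13*np.sin(a)]);c,s=np.cos(th),np.sin(th)
    return np.r_[np.array([[c,-s],[s,c]])@l+t,z]
o=r.get_obs();R=Ro.from_quat(o['orientation']).as_matrix()
z=float(sys.argv[1]);p=o['tool_pos'];print(o['clock'],p.round(4),o['width'],o['q'].round(2))
for a in sys.argv[2:]: print(a,P(float(a),z).round(4),((P(float(a),z)-p)@R/.15).round(3))
E
python3 nx.py .23 -1.06 -.74 0 .74
```

```text
0.1 [0.1368 0.5066 0.2309] 0.08540468511644429 [ 1.15  0.26 -0.05  1.26 -0.    1.42]
-1.06 [ 0.6319 -0.2201  0.23  ] [-4.449 -3.816  0.009]
-.74 [ 0.5936 -0.2042  0.23  ] [-4.176 -3.781  0.009]
0 [ 0.5005 -0.2169  0.23  ] [-3.598 -4.025  0.009]
.74 [ 0.4403 -0.2892  0.23  ] [-3.337 -4.594  0.01 ]
```

servo_tool:
  jaw: 0
  steps:
    - {"dp":[-0.15,-0.12,0]}
    - {"dp":[-0.32,-0.28,0]}
    - {"dp":[-0.5,-0.43,0]}
    - {"dp":[-0.7,-0.6,0]}
    - {"dp":[-0.88,-0.76,0]}

```text
invalid input at $.steps[0]: expected keys dp, yaw
```

servo_tool:
  steps:
    - {"dp":[-0.18,-0.15,0]}
    - {"dp":[-0.36,-0.3,0]}
    - {"dp":[-0.53,-0.46,0]}
    - {"dp":[-0.7,-0.61,0]}
    - {"dp":[-0.88,-0.76,0]}

```text
invalid input at $.steps[0]: expected keys dp, yaw
```

servo_tool:
  jaw: 0
  steps:
    - {"dp":[-0.15,-0.12,0],"yaw":0}
    - {"dp":[-0.32,-0.28,0],"yaw":0}
    - {"dp":[-0.5,-0.43,0],"yaw":0}
    - {"dp":[-0.7,-0.6,0],"yaw":0}
    - {"dp":[-0.88,-0.76,0],"yaw":0}

```text
clock: 0.6
tool_pos: [0.2351, 0.3609, 0.2311]
orientation: [0.131, 0.991, -0.0, -0.0]
force: [1.0, -0.1, 0.7]
width: 0.0123
gripper_force: 0.0
```

servo_tool:
  steps:
    - {"dp":[-0.18,-0.15,0],"yaw":0}
    - {"dp":[-0.36,-0.3,0],"yaw":0}
    - {"dp":[-0.53,-0.46,0],"yaw":0}
    - {"dp":[-0.7,-0.61,0],"yaw":0}
    - {"dp":[-0.88,-0.76,0],"yaw":0}

```text
clock: 1.1
tool_pos: [0.3326, 0.2166, 0.2312]
orientation: [0.131, 0.991, -0.0, -0.0]
force: [-0.1, 0.3, 0.5]
width: -0.0
gripper_force: 0.0
```

servo_tool:
  steps:
    - {"dp":[-0.18,-0.15,0],"yaw":0}
    - {"dp":[-0.36,-0.3,0],"yaw":0}
    - {"dp":[-0.53,-0.46,0],"yaw":0}
    - {"dp":[-0.7,-0.61,0],"yaw":0}
    - {"dp":[-0.88,-0.76,0],"yaw":0}

```text
clock: 1.6
tool_pos: [0.4304, 0.072, 0.2312]
orientation: [0.132, 0.991, 0.0, -0.0]
force: [0.8, 1.1, 0.1]
width: -0.0002
gripper_force: 0.0
```

servo_tool:
  steps:
    - {"dp":[-0.18,-0.15,0],"yaw":0}
    - {"dp":[-0.36,-0.3,0],"yaw":0}
    - {"dp":[-0.53,-0.46,0],"yaw":0}
    - {"dp":[-0.7,-0.61,0],"yaw":0}
    - {"dp":[-0.88,-0.76,0],"yaw":0}

```text
clock: 2.1
tool_pos: [0.5281, -0.0724, 0.231]
orientation: [0.132, 0.991, 0.0, -0.0]
force: [0.6, 0.9, 0.6]
width: 0.0
gripper_force: 0.0
```

servo_tool:
  steps:
    - {"dp":[-0.2,-0.15,0],"yaw":0}
    - {"dp":[-0.4,-0.32,0],"yaw":0}
    - {"dp":[-0.6,-0.5,0],"yaw":0}
    - {"dp":[-0.8,-0.67,0],"yaw":0}
    - {"dp":[-0.92,-0.78,0],"yaw":0}

```text
clock: 2.6
tool_pos: [0.6313, -0.2222, 0.2302]
orientation: [0.132, 0.991, 0.0, -0.0]
force: [-0.6, 0.4, 0.4]
width: -0.0001
gripper_force: 0.0
```

```bash
python3 nx.py .044 -1.06
python3 - <<'E'
from plant import r
import cv2
cv2.imwrite("pics/w1.png",r.capture("wrist")[:,:,::-1])
E
```

```text
2.6 [ 0.6313 -0.2222  0.2302] -0.00010369313875013181 [-0.46  0.53  0.37  1.41 -0.   -0.2 ]
-1.06 [ 0.6319 -0.2201  0.044 ] [-1.000e-03  1.500e-02  1.241e+00]
```

View pics/w1.png

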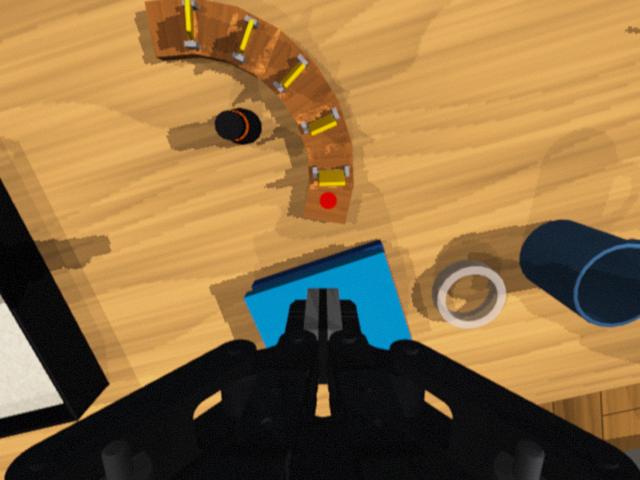

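Wrist view: dot at (328,200), five tabs standing, torch at (240,126), fingers closed. It agrees with the fit. Next I descend behind the dot.

servo_tool:
  steps:
    - {"dp":[0,0.01,0.15],"yaw":0}
    - {"dp":[0,0.01,0.35],"yaw":0}
    - {"dp":[0,0.015,0.55],"yaw":0}
    - {"dp":[0,0.015,0.75],"yaw":0}
    - {"dp":[0,0.015,0.85],"yaw":0}

```text
clock: 3.15
tool_pos: [0.6298, -0.2172, 0.1008]
orientation: [0.131, 0.991, 0.001, -0.002]
force: [0.1, 0.4, -0.2]
width: 0.0002
gripper_force: 0.0
```

servo_tool:
  steps:
    - {"dp":[0,0,0.1],"yaw":0}
    - {"dp":[0,0,0.2],"yaw":0}
    - {"dp":[0,0,0.3],"yaw":0}
    - {"dp":[0,0,0.38],"yaw":0}
    - {"dp":[0,0,0.39],"yaw":0}

```text
clock: 3.65
tool_pos: [0.6302, -0.2174, 0.0437]
orientation: [0.132, 0.991, 0.0, -0.001]
force: [-0.6, 0.7, -0.1]
width: 0.0004
gripper_force: 0.0
```

```bash
python3 nx.py .044 -1.06 -.98 -.9 -.82 -.74 -.66 -.58 -.5 -.42 -.34 -.26 -.18 -.1 -.02 .06 .14 .22 .3 .38 .46 .54 .62 .7 .78 .86 .94
```

```text
3.65 [ 0.6302 -0.2174  0.0437] 0.0003550271696226035 [-0.45  0.6  -0.    0.97 -0.   -0.19]
-1.06 [ 0.6319 -0.2201  0.044 ] [-0.015 -0.014 -0.002]
-.98 [ 0.6228 -0.2149  0.044 ] [ 0.052  0.003 -0.002]
-.9 [ 0.6134 -0.2106  0.044 ] [ 0.12   0.014 -0.002]
-.82 [ 0.6036 -0.207   0.044 ] [ 0.189  0.021 -0.002]
-.74 [ 0.5936 -0.2042  0.044 ] [ 0.259  0.021 -0.002]
-.66 [ 0.5834 -0.2022  0.044 ] [ 0.328  0.017 -0.001]
-.58 [ 0.5731 -0.201   0.044 ] [ 0.396  0.006 -0.001]
-.5 [ 0.5627 -0.2006  0.044 ] [ 0.464 -0.01  -0.001]
-.42 [ 0.5523 -0.2011  0.044 ] [ 0.53  -0.031 -0.001]
-.34 [ 0.542  -0.2024  0.044 ] [ 0.594 -0.057 -0.001]
-.26 [ 0.5318 -0.2045  0.044 ] [ 0.656 -0.088 -0.001]
-.18 [ 0.5218 -0.2075  0.044 ] [ 0.715 -0.125 -0.   ]
-.1 [ 0.5121 -0.2112  0.044 ] [ 0.771 -0.166 -0.   ]
-.02 [ 0.5027 -0.2157  0.044 ] [ 0.823 -0.211 -0.   ]
.06 [ 0.4938 -0.2209  0.044 ] [ 0.872 -0.26  -0.   ]
.14 [ 0.4852 -0.2268  0.044 ] [ 0.917 -0.313 -0.   ]
.22 [ 0.4772 -0.2334  0.044 ] [ 0.957 -0.369 -0.   ]
.3 [ 0.4697 -0.2406  0.044 ] [ 0.993 -0.429  0.   ]
.38 [ 0.4628 -0.2484  0.044 ] [ 1.024 -0.491  0.   ]
.46 [ 0.4565 -0.2567  0.044 ] [ 1.049 -0.555  0.   ]
.54 [ 0.451  -0.2655  0.044 ] [ 1.07  -0.621  0.   ]
.62 [ 0.4461 -0.2747  0.044 ] [ 1.085 -0.689  0.   ]
.7 [ 0.442  -0.2843  0.044 ] [ 1.095 -0.758  0.   ]
.78 [ 0.4387 -0.2941  0.044 ] [ 1.099 -0.827  0.   ]
.86 [ 0.4362 -0.3042  0.044 ] [ 1.098 -0.896  0.   ]
.94 [ 0.4345 -0.3145  0.044 ] [ 1.091 -0.965  0.   ]
```

servo_tool:
  steps:
    - {"dp":[0.05,0.005,0],"yaw":0}
    - {"dp":[0.12,0.015,0],"yaw":0}
    - {"dp":[0.19,0.02,0],"yaw":0}
    - {"dp":[0.26,0.02,0],"yaw":0}
    - {"dp":[0.33,0.017,0],"yaw":0}

```text
clock: 4.15
tool_pos: [0.5834, -0.2023, 0.0461]
orientation: [0.131, 0.991, -0.0, 0.0]
force: [0.4, 0.3, -0.3]
width: -0.0
gripper_force: 0.0
```

```bash
python3 nx.py .044 -.66 -.58
python3 - <<'E'
from plant import r
import cv2
cv2.imwrite("pics/t2.png",cv2.resize(r.capture("wrist")[0:360,:,::-1],(640,360)))
E
```

```text
4.15 [ 0.5834 -0.2023  0.0461] -1.001923259338649e-05 [-0.47  0.53 -0.15  0.89 -0.   -0.2 ]
-.66 [ 0.5834 -0.2022  0.044 ] [0.    0.001 0.014]
-.58 [ 0.5731 -0.201   0.044 ] [ 0.069 -0.009  0.014]
```

View pics/t2.png

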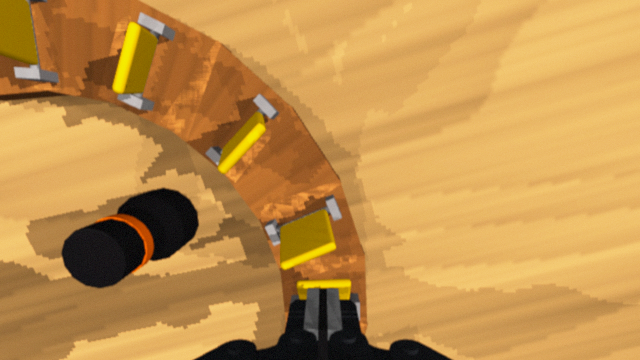

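Tab 1 (325,290) is tipping ahead of the fingertips, the others still stand, and the line is central. I continue.

servo_tool:
  steps:
    - {"dp":[0.07,-0.01,0.01],"yaw":0}
    - {"dp":[0.135,-0.027,0.01],"yaw":0}
    - {"dp":[0.2,-0.048,0.01],"yaw":0}
    - {"dp":[0.265,-0.074,0.01],"yaw":0}
    - {"dp":[0.33,-0.105,0.01],"yaw":0}

```text
clock: 4.7
tool_pos: [0.5312, -0.2049, 0.0439]
orientation: [0.131, 0.991, -0.0, 0.0]
force: [-0.0, -0.2, 0.9]
width: 0.0002
gripper_force: 0.0
```

```bash
python3 nx.py .044 -.26 -.18 -.1 -.02 .06 .14
```

```text
4.7 [ 0.5312 -0.2049  0.0439] 0.00023803548932108953 [-0.51  0.46 -0.29  0.83 -0.   -0.25]
-.26 [ 0.5318 -0.2045  0.044 ] [-0.003  0.003 -0.001]
-.18 [ 0.5218 -0.2075  0.044 ] [ 0.056 -0.033 -0.001]
-.1 [ 0.5121 -0.2112  0.044 ] [ 0.112 -0.074 -0.001]
-.02 [ 0.5027 -0.2157  0.044 ] [ 0.164 -0.119 -0.001]
.06 [ 0.4938 -0.2209  0.044 ] [ 0.213 -0.168 -0.001]
.14 [ 0.4852 -0.2268  0.044 ] [ 0.258 -0.221 -0.001]
```

servo_tool:
  steps:
    - {"dp":[0.056,-0.033,0],"yaw":0}
    - {"dp":[0.112,-0.074,0],"yaw":0}
    - {"dp":[0.164,-0.12,0],"yaw":0}
    - {"dp":[0.213,-0.168,0],"yaw":0}
    - {"dp":[0.258,-0.22,0],"yaw":0}

```text
clock: 5.2
tool_pos: [0.4853, -0.227, 0.0438]
orientation: [0.132, 0.991, -0.0, 0.0]
force: [-0.7, 0.1, 0.0]
width: -0.0001
gripper_force: 0.0
```

```bash
python3 nx.py .044 .14 .22 .3 .38 .46 .54
python3 - <<'E'
from plant import r
import cv2
cv2.imwrite("pics/s3.png",cv2.resize(r.capture("scene")[190:310,130:290,::-1],(640,480)))
E
```

```text
5.2 [ 0.4853 -0.227   0.0438] -7.233345590302269e-05 [-0.59  0.41 -0.37  0.79 -0.   -0.33]
.14 [ 0.4852 -0.2268  0.044 ] [ 0.001  0.001 -0.001]
.22 [ 0.4772 -0.2334  0.044 ] [ 0.041 -0.055 -0.001]
.3 [ 0.4697 -0.2406  0.044 ] [ 0.077 -0.115 -0.001]
.38 [ 0.4628 -0.2484  0.044 ] [ 0.108 -0.177 -0.001]
.46 [ 0.4565 -0.2567  0.044 ] [ 0.134 -0.241 -0.001]
.54 [ 0.451  -0.2655  0.044 ] [ 0.154 -0.308 -0.001]
```

View pics/s3.png

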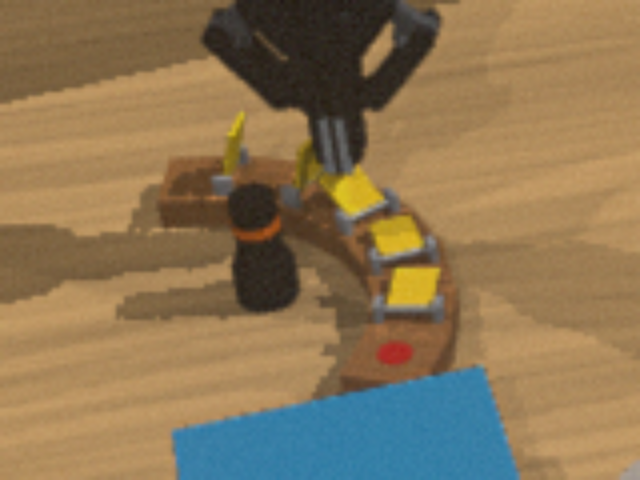

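Tabs 1–3 (413,288; 398,237; 358,195) lie over. Tabs 4 and 5 (305,165; 235,145) still stand.

servo_tool:
  steps:
    - {"dp":[0.041,-0.055,0],"yaw":0}
    - {"dp":[0.077,-0.115,0],"yaw":0}
    - {"dp":[0.108,-0.177,0],"yaw":0}
    - {"dp":[0.134,-0.24,0],"yaw":0}
    - {"dp":[0.154,-0.308,0],"yaw":0}

```text
clock: 5.75
tool_pos: [0.4512, -0.2659, 0.0438]
orientation: [0.132, 0.991, -0.0, 0.0]
force: [-0.6, -0.5, -0.3]
width: -0.0001
gripper_force: 0.0
```

```bash
python3 nx.py .044 .54 .62 .7 .78 .86 .94
```

```text
5.75 [ 0.4512 -0.2659  0.0438] -7.964687626774489e-05 [-0.69  0.39 -0.4   0.78 -0.   -0.42]
.54 [ 0.451  -0.2655  0.044 ] [ 0.002  0.002 -0.001]
.62 [ 0.4461 -0.2747  0.044 ] [ 0.017 -0.066 -0.001]
.7 [ 0.442  -0.2843  0.044 ] [ 0.027 -0.134 -0.001]
.78 [ 0.4387 -0.2941  0.044 ] [ 0.031 -0.204 -0.001]
.86 [ 0.4362 -0.3042  0.044 ] [ 0.03  -0.273 -0.001]
.94 [ 0.4345 -0.3145  0.044 ] [ 0.023 -0.342 -0.001]
```

servo_tool:
  steps:
    - {"dp":[0.017,-0.066,0],"yaw":0}
    - {"dp":[0.027,-0.134,0],"yaw":0}
    - {"dp":[0.031,-0.204,0],"yaw":0}
    - {"dp":[0.03,-0.273,0],"yaw":0}
    - {"dp":[0.023,-0.342,0],"yaw":0}

```text
clock: 6.25
tool_pos: [0.4348, -0.3146, 0.0438]
orientation: [0.132, 0.991, 0.0, 0.0]
force: [0.1, -0.1, 0.8]
width: -0.0
gripper_force: 0.0
```

servo_tool:
  steps:
    - {"dp":[0,0,-0.1],"yaw":0}
    - {"dp":[0,0,-0.3],"yaw":0}
    - {"dp":[0,0,-0.5],"yaw":0}
    - {"dp":[0,0,-0.7],"yaw":0}
    - {"dp":[0,0,-0.8],"yaw":0}

```text
clock: 6.75
tool_pos: [0.4356, -0.3147, 0.1662]
orientation: [0.131, 0.991, -0.001, 0.001]
force: [0.7, -1.1, -0.4]
width: 0.0
gripper_force: 0.0
```

Run:
```python
from plant import r
import cv2
cv2.imwrite("pics/s4.png",cv2.resize(r.capture("scene")[190:310,130:290,::-1],(640,480)))
```

```text
(no output)
```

View pics/s4.png

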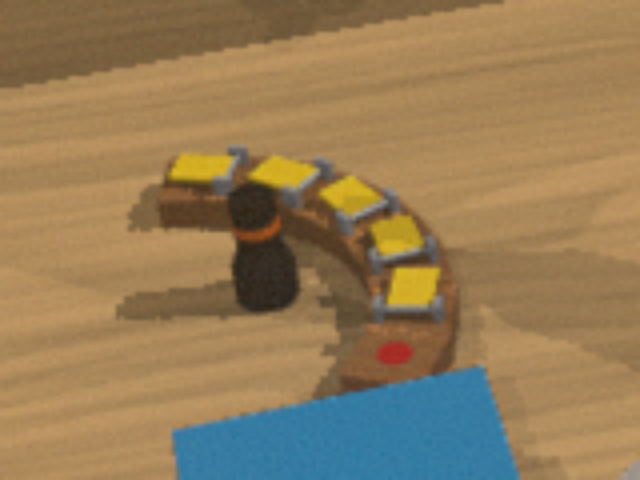

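All five tabs lie flat, from (205,168) to (413,288). The board and torch have not moved, and the arm is clear.

```bash
python3 -c "
from plant import r
print(r.job_done())"
```

```text
the job is handed in; nothing more can be done
None
```

I stroked the five yellow tabs over one after another from the red dot; the last picture shows all five lying flat, with the yellow board and torch unmoved. The arm went nowhere near the blue board, and the job is handed in (it returned no verdict).

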